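# Close the chip tin with its nested lids, then lift the outer lid alone

## Robot

A 6-joint arm with a two-finger parallel gripper is mounted at the origin on the work surface. World frame = base frame: x ahead of the robot, y to its left, z up, the work surface at z = 0. Lengths are in mm, angles in rad, forces in N, time in s.
With the tool pointing down it reaches from about 250 to 775 mm from the base axis. Payload 4 kg.
Tool frame: the origin (TCP) lies on the centre line of the jaws, within the pads' length; the fingertips stand 25 mm ahead of it and the grasp point (between the pads) lies 6 mm ahead of it (bot.finger_overhang is the distance from the TCP to the fingertips, in mm); x points along the fingers, y is the direction in which the jaws open and shut, and the axes are right-handed (so a half turn about x gives the same grasp; the last joint's range is limited). The gripper opens to 94 mm and grips with 3 to 60 N. Pads are 16 mm wide; open, the fingers measure 119 mm over their backs; the gripper's body (75 mm by 177 mm) begins 78 mm behind the grasp point.
Start: joints at [-1.408, 0.087, 1.371, -0, 1.684, -0.103], TCP at [144.471, -530.703, 230.506] pointing down, gripper open.
Joint ranges: [-3.1, 3.1], [-0.76, 2.03], [0.27, 2.55], [-1.08, 4.22], [0.17, 2.65], [-2.57, 2.57]. Speed limits (rad/s): [2.79, 2.79, 3.14, 3.14, 3.14, 3.14].

## Interface

Orientations are given as a unit quaternion [w, x, y, z].
In Python, from station import bot gives the robot as it stands.
- The arm moves only by the tool move_arm, never from a script. Its argument "commands" is a list of rows, each a list of 3 entries, a list of its own where there are three numbers: the shift along the tool's x, y, z in m, then the turn, a rotation vector about the tool's x, y, z in degrees, then the gripper's target within -1 to 1 (fully open at 1, half-way at 0, shut at -1). A call has 1 to 5 rows; each row shifts and turns the pose as measured when the row begins, along the tool's axes as they then stand; what a row does not reach is not made up. A row lasts 1/12 s, in which the tool goes at most 41.7 mm and 7.16 degrees, less where a joint would pass 70% of its speed; a pose out of reach is approached as far as the arm can. A call is refused whole if a number of a shift passes 0.0417 or a number of a turn 7.16, either way. A call with a gripper value outside its range is refused whole. The fingers move at their own pace and stop on an object; "grip_force" is the grip in N (left out, the last holds). Time passes only in rows, so rows that do not move let the fingers close. It gives the time, the measured TCP pose, the force and the opening at its end, in the units of the state.
- bot.read_state(): the state, without advancing time (a new reading comes with each control period).
- bot.capture(name): name is "scene" or "top"; returns the picture (420x560x3 uint8, blue, green, red); there is no depth.
- bot.get_calibration(name): a dict with "fx", "fy", "cx", "cy" (pixels), "dist_coeffs" ([k1, k2, p1, p2, k3] as OpenCV has them; the pictures are not rectified), "camera_from_world" (4x4, takes a point from world to camera coordinates). Camera axes: x right, y down, z forward; pixel columns grow to the right and rows downward; lengths in mm; the calibration is good to about 2 mm. A picture is of the moment at which its call begins. get_calibration takes no time and is no camera call.
- bot.job_done(): hands the job in, once; it reports no verdict.
The state is a dict: "time_s": time; "q": joint angles; "qd": joint speeds; "tau": joint torques, N m; "position": TCP position; "tcp_rot": TCP orientation; "contact_force": force on the tool from outside, world axes, zero at the start; "torque": the same for the moment, N m; "opening": opening from 0.0 (shut) to 1.0 (fully open).
Only numpy, scipy, OpenCV 4.12 (cv2) and the standard library are available. Lean on these libraries where they do the work, as an engineer would, in place of code of your own. Each camera call takes 0.05 s, during which the arm holds its last target.

## Task

Close the round tin of sample chips: pick up the nested pair of lids together by the inner lid's slim knob, lower it gently onto the tin until the inner lid is fully home in its mouth with the outer lid still lying on it, and let go. Then take the wide collar of the outer lid and lift that lid alone, level, until it is completely clear above the knob, leaving the inner lid home and undisturbed. Finish while holding the outer lid up there over the tin, ready for its label, and leave the other things on the bench alone.

Things in the scene. Friction and masses are not known exactly. Their poses are not given: they have to be found in the camera images.
- tin_rim (a point): Centre of the mouth of the round steel tin, at rim height, 75 mm above the bench. The tin is fixed to the bench, upright, open, filled with sample chips to about 50 mm; 112 mm outside diameter, 104 mm inside. z up.
- inner_seat (a point): Point of the inner lid on its axis, at the underside of its flange; it meets the centre of the tin's mouth when the lid is home. The flange is a disc of 120 mm diameter, 4 mm thick, above this point; below it a plug of 96 mm diameter reaches 12 mm down (tapering to 84 mm) and enters the tin's mouth with 4 mm play all round. z up. At the start this point is 12 mm above the bench.
- inner_knob (a point): Grip point of the inner lid's knob, on its axis 50 mm above the underside of the flange. The knob is an upright rod of 18 mm diameter, fixed to the inner lid; it rises through the outer lid's collar and stands free above it for 28 mm, from 14 mm below to 14 mm above this point.
- outer_collar (a point): Centre of the outer lid's collar, on its axis, half-way up. The collar is an upright tube round the knob (9 mm gap), 44 mm outside and 36 mm inside diameter, 28 mm tall (14 mm below to 14 mm above this point). Nested, this point is 22 mm above the underside of the inner flange and 28 mm below the knob's grip point. The lid is clear of the knob's top once it is 94 mm above the tin's rim. z up.
- inner_lid: The loose aluminium inner lid: plug, flange and knob, 0.15 kg or so; origin on its axis at the underside of the plug, z up. At the start it stands on the bench with the outer lid on it; lifting it by the knob lifts both lids.
- outer_lid: The loose aluminium outer lid, 0.14 kg or so: a disc of 130 mm diameter, 4 mm thick, lying loose on the inner flange, with the collar standing on its middle and a skirt of 124 mm inside diameter hanging 12 mm down from its edge. Origin on its axis at the skirt's lower edge, 30 mm below the collar's centre, z up.
- square_tin: Bystander: an empty, open square steel tin, 90 x 90 x 60 mm, loose; origin at the centre of its underside.
- scraper: Bystander: a scraper with a wooden handle, 220 mm long, lying loose; origin under its middle, x towards the blade.
- tile_sample: Bystander: a loose marble tile sample, 60 x 60 x 10 mm; origin at the centre of its underside.
- swatch_block: Bystander: a loose wood sample block, 100 x 70 x 22 mm; origin at the centre of its underside.
Mind the look-alikes: they are no part of the job. Leave any brown or orange look-alike of the inner_lid alone. Leave any red look-alike of the outer_lid alone.

How it is judged (in metres and radians):
On the way, in this order (a step that is already met when the one before it is completed fails the run):
1. the two lids are lifted together off the bench, still nested (height (world z) of inner_seat above 0.05 m and z of outer_collar in the frame of inner_seat between 0.019 and 0.025 m and contact force between inner_lid and the fingers above 0.5 N), for 0.2 s.
2. the inner lid is home in the tin with the outer lid lying on it, and the knob has been let go (horizontal distance between inner_seat and tin_rim below 0.007 m and z of inner_seat in the frame of tin_rim between -0.003 and 0.003 m and angle between inner_seat's own z axis and vertical below 0.05 rad and z of outer_collar in the frame of inner_seat between 0.019 and 0.025 m and contact force between inner_lid and the fingers below 0.1 N), for 0.2 s.
At the end, for the whole second after the job is handed in: The inner lid is home in the tin (3 mm in height, 7 mm off centre, 0.05 rad), touched by neither robot nor outer lid; the fingers hold the outer lid still over the tin (within 50 mm), tilted under 0.25 rad, its collar's centre over 95 mm above the rim, so its skirt clears the knob (horizontal distance between inner_seat and tin_rim below 0.007 m and z of inner_seat in the frame of tin_rim between -0.003 and 0.003 m and angle between inner_seat's own z axis and vertical below 0.05 rad and horizontal distance between outer_collar and tin_rim below 0.05 m and z of outer_collar in the frame of tin_rim above 0.095 m and angle between outer_collar's own z axis and vertical below 0.25 rad and contact force between outer_lid and the fingers above 1 N and contact force between outer_lid and inner_lid below 0.1 N and contact force between inner_lid and the arm below 0.1 N and contact force between inner_lid and the fingers below 0.1 N and linear speed of outer_lid below 0.03 m/s); the arm keeps its last pose, push and grip.
It fails at once if the outer lid is taken off the inner lid (more than 8 mm) while the inner lid is not home in the tin (z of outer_collar in the frame of inner_seat above 0.03 m and not (horizontal distance between inner_seat and tin_rim below 0.007 m and z of inner_seat in the frame of tin_rim between -0.003 and 0.003 m and angle between inner_seat's own z axis and vertical below 0.05 rad)).
It fails at once if the inner lid is dropped or driven hard onto the tin (faster than 0.25 m/s in the last 15 mm) (horizontal distance between inner_seat and tin_rim below 0.05 m and z of inner_seat in the frame of tin_rim below 0.015 m and linear speed of inner_lid above 0.25 m/s).
It fails at once if one of the other things on the bench is moved more than 20 mm (distance of any of square_tin, scraper, tile_sample, swatch_block from where it was at the start of the episode above 0.02 m).
It also fails if it takes over 45 s, if anything falls off the work surface, if the arm or the gripper's body presses on something with over 40 N, if the wrist force passes 120 N, or if a joint passes its speed limit or range.

## Working session

There is one attempt and no reset: what is moved stays moved. The work goes in short steps, Python scripts to look and compute and a tool call to move; the robot and the scene stay as the last step left them, time stands still between calls to the robot, and variables do not carry over. Pictures are saved under pics/ and viewed, and the job is handed in when it is done.

Besides the shell and the picture viewer there is one more tool, called after "Request:" by a JSON object that holds its "api" and its "payload". move_arm: Moves the arm, as the interface text tells. Its arguments: {"type":"object","properties":{"commands":{"type":"array"},"grip_force":{"type":"number"}},"required":["commands"]}

```bash
mkdir -p pics; ls; python3 - <<'E'
from station import bot
import cv2
for n in("scene","top"):
    cv2.imwrite(f"pics/{n}0.png",bot.capture(n))
    c=bot.get_calibration(n);print(n,c)
s=bot.read_state();print(s)
E
```

```text
pics
scene {'fx': 396.9405833905088, 'fy': 396.9405833905088, 'cx': 269.42191206080145, 'cy': 200.49923956800816, 'dist_coeffs': array([-0.01646848,  0.        ,  0.        ,  0.        ,  0.        ]), 'camera_from_world': array([[ 3.61179525e-01,  9.32468171e-01,  7.24300032e-03,
        -3.10285351e+02],
       [ 7.30113230e-01, -2.77951113e-01, -6.24241820e-01,
        -2.92029108e+02],
       [-5.80072428e-01,  2.30751575e-01, -7.81197599e-01,
         1.20470405e+03],
       [ 0.00000000e+00,  0.00000000e+00,  0.00000000e+00,
         1.00000000e+00]])}
top {'fx': 393.9215257534445, 'fy': 393.9215257534445, 'cx': 280.6834012943234, 'cy': 203.1824954237129, 'dist_coeffs': array([-0.04258139,  0.        ,  0.        ,  0.        ,  0.        ]), 'camera_from_world': array([[-2.57974454e-02, -9.99619554e-01, -9.75908384e-03,
         1.39207331e+02],
       [-9.89409942e-01,  2.69264181e-02, -1.42628664e-01,
         5.31138007e+02],
       [ 1.42837178e-01,  5.97627941e-03, -9.89728157e-01,
         9.32992108e+02],
       [ 0.00000000e+00,  0.00000000e+00,  0.00000000e+00,
         1.00000000e+00]])}
{'time_s': 0.1, 'q': array([-1.40805089e+00,  8.78936930e-02,  1.37211924e+00, -9.75663832e-06,
        1.68359911e+00, -1.03095130e-01]), 'qd': array([-0.00071794, -0.00399694, -0.00261256, -0.00045479, -0.00111774,
       -0.00012132]), 'tau': array([ 1.91250299e-03, -3.41253269e+01, -3.03302014e+01,  7.19972025e-02,
        3.04574682e-02, -9.75577336e-05]), 'position': array([ 144.41753982, -530.23180878,  229.40611148]), 'tcp_rot': array([-0.09299834, -0.70084444, -0.09442543,  0.70089387]), 'contact_force': array([-0.32145463,  0.44419093,  0.24884514]), 'torque': array([ 0.0043334 , -0.0300922 , -0.03100131]), 'opening': 0.9978425045160113}
```

View pics/scene0.png

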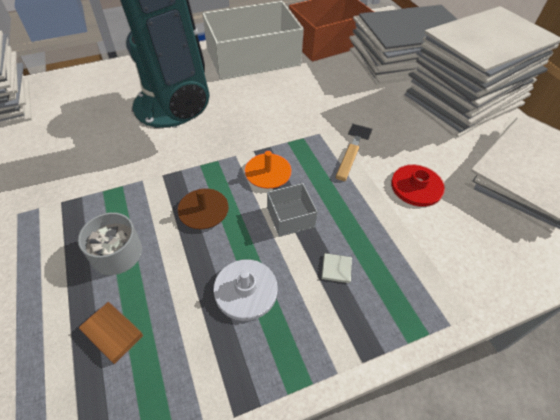

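View pics/top0.png

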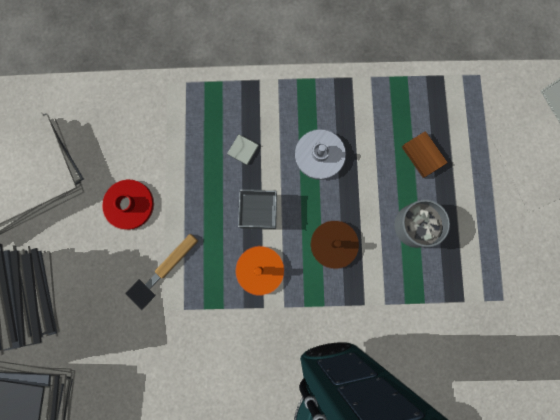

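The candidates in the top view are silver (320,154), brown (335,244), orange (260,270) and red (128,205). Only the silver one is a nested pair, with a knob inside a collar. The tin is at (425,225). I'll confirm this in an enlarged crop.

```bash
python3 - <<'E'
import cv2,numpy as np
t=cv2.imread("pics/top0.png");s=cv2.imread("pics/scene0.png")
a=cv2.resize(t[120:190,285:355],(400,400),interpolation=3)
b=cv2.resize(t[190:260,390:460],(400,400),interpolation=3)
cv2.imwrite("pics/ct.png",np.hstack([a,b]))
a=cv2.resize(s[250:330,206:286],(400,400),interpolation=3)
b=cv2.resize(s[205:285,70:150],(400,400),interpolation=3)
cv2.imwrite("pics/cs.png",np.hstack([a,b]))
E
```

```text
(no output)
```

View pics/ct.png

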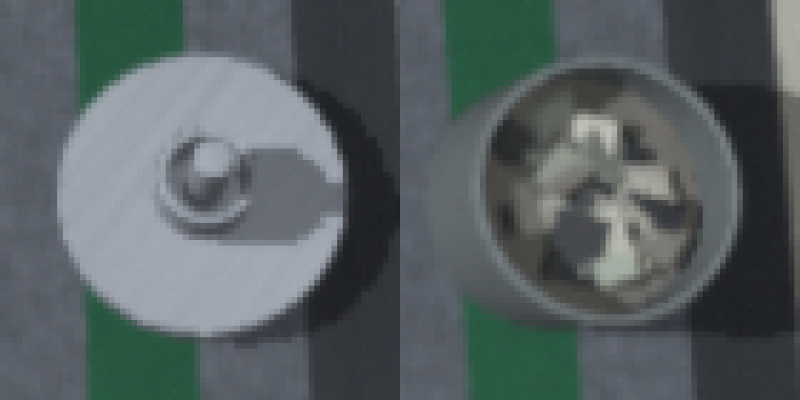

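View pics/cs.png

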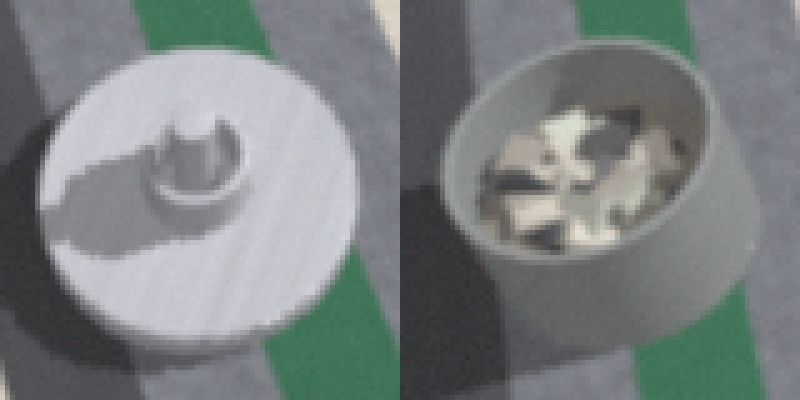

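The crops confirm it. The silver item is a collar with a knob standing inside it, at crop (205,185), and the tin's rim is at crop (610,190). Next I'll fit positions by matching projected circles to the edges I read off.

```bash
cat > h.py <<'E'
import cv2,numpy as np
from scipy.optimize import least_squares
from station import bot
C={n:bot.get_calibration(n) for n in("scene","top")}
def proj(n,P):
    c=C[n];M=c["camera_from_world"]
    K=np.array([[c["fx"],0,c["cx"]],[0,c["fy"],c["cy"]],[0,0,1.]])
    return cv2.projectPoints(np.asarray(P,float).reshape(-1,1,3),cv2.Rodrigues(M[:3,:3])[0],M[:3,3],K,c["dist_coeffs"])[0].reshape(-1,2)
A=np.linspace(0,2*np.pi,120)
def circ(x,y,z,r): return np.c_[x+r*np.cos(A),y+r*np.sin(A),0*A+z]
def bb(n,x,y,z,r):
    p=proj(n,circ(x,y,z,r));return np.r_[p.min(0),p.max(0)]
def fit(obs,x0=(500,0)):
    # obs: (cam, z, r, [x0,y0,x1,y1])
    f=lambda v:np.concatenate([np.array([d-o for d,o in zip(bb(n,*v,z,r),b) if o is not None]) for n,z,r,b in obs])
    s=least_squares(f,x0,loss='soft_l1');return s.x,f(s.x)
def draw(name,img,items,box,k=6):
    x0,y0,x1,y1=box
    im=cv2.resize(img[y0:y1,x0:x1],None,fx=k,fy=k,interpolation=3)
    for p,col in items:
        q=((p-[x0,y0]+.5)*k-.5)
        cv2.polylines(im,[np.round(q).astype(int).reshape(-1,1,2)],True,col,1)
    return im
E
cat > m.py <<'E'
from h import *
np.set_printoptions(precision=1,suppress=True)
t=lambda o,k,b:[None if v is None else v/k+o[i%2]-.5 for i,v in enumerate(b)]
T=lambda b:t((285,120),400/70,b); Tt=lambda b:t((390,190),400/70,b)
S=lambda b:t((206,250),5,b); St=lambda b:t((70,205),5,b)
L={}
for k,o in {"disc_top":[("top",20,65,T([57,54,348,336]))],"disc_sc":[("scene",20,65,S([None,46,359,None]))],
 "knob_top":[("top",76,9,T([192,136,238,180]))],"knob_sc":[("scene",76,9,S([172,108,218,None]))],
 "tin_top":[("top",75,56,Tt([78,56,342,326]))],"tin_sc":[("scene",75,56,St([40,37,316,263]))]}.items():
    v,r=fit(o);L[k]=v;print(k,v,r)
tin=(L["tin_top"]+L["tin_sc"])/2; lid=(L["disc_top"]+L["disc_sc"]+L["knob_top"]+L["knob_sc"])/4
print(tin,lid)
out=[]
for n,f,bl,bt in(("top","pics/top0.png",(285,120,355,190),(390,190,460,260)),("scene","pics/scene0.png",(206,250,286,330),(70,205,150,285))):
    im=cv2.imread(f)
    a=draw(n,im,[(proj(n,circ(*lid,20,65)),(0,0,255)),(proj(n,circ(*lid,76,9)),(0,0,255)),(proj(n,circ(*lid,48,22)),(0,255,255))],bl,4)
    b=draw(n,im,[(proj(n,circ(*tin,75,56)),(0,0,255)),(proj(n,circ(*tin,75,52)),(0,255,255))],bt,4)
    h=np.hstack([a,b]);out.append(cv2.resize(h,(640,300)))
cv2.imwrite("pics/ov.png",np.vstack(out))
E
python3 m.py
```

```text
disc_top [663.5  21.3] [ 0.1  0.1 -0.1 -0.1]
disc_sc [665.6  22.3] [0. 0.]
knob_top [663.6  21. ] [ 0.3  0.3 -0.3 -0.3]
knob_sc [669.8  21.4] [-0.1 -0.   0.1]
tin_top [ 473.4 -217.8] [-0.4  0.   0.4 -0. ]
tin_sc [ 475.4 -216.7] [-0.2  0.1  0.2 -0.1]
[ 474.4 -217.2] [665.6  21.5]
```

```bash
ls pics
```

```text
cs.png
ct.png
ov.png
scene0.png
top0.png
```

View pics/ov.png

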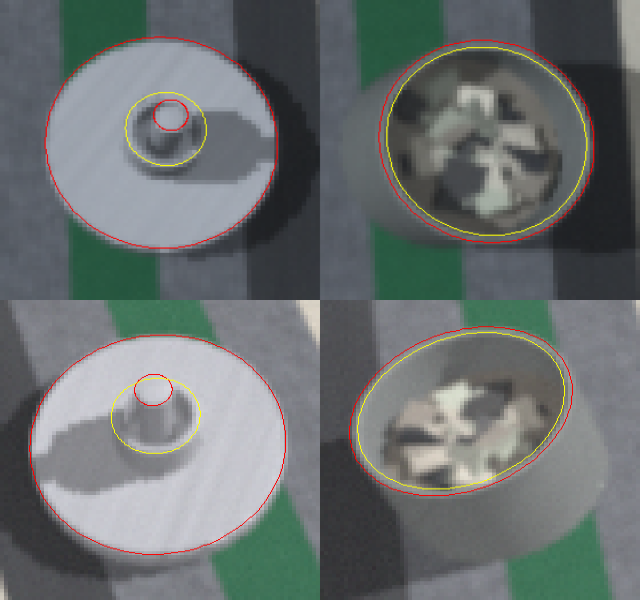

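The fits agree: the tin centre is about (474.4,-217.2), and the lid's disc is about (664.6,21.7). The tin-minus-lid vector matches between cameras to 0.1 mm. Collar top is at z=48, so for the knob grasp I want the fingertips at z≈51, which puts the TCP at z≈76.

```bash
cat > go.py <<'E'
import sys,numpy as np
from scipy.spatial.transform import Rotation as R
from station import bot
np.set_printoptions(precision=2,suppress=True)
s=bot.read_state();w,x,y,z=s["tcp_rot"];r=R.from_quat([x,y,z,w]);M=r.as_matrix()
print("t",s["time_s"],"p",s["position"],"F",s["contact_force"],"op",round(s["opening"],3),"q",s["q"])
print("axes x,y,z cols:\n",M)
# levelling: keep heading, x down
yy=M[:,1].copy();yy[2]=0;yy/=np.linalg.norm(yy);X=np.array([0,0,-1.]);T=np.c_[X,yy,np.cross(X,yy)]
print("levelling rotvec deg",(r.inv()*R.from_matrix(T)).as_rotvec(degrees=True))
if len(sys.argv)>3:
    d=M.T@(np.array([float(v) for v in sys.argv[1:4]])-s["position"]);print("shift tool mm",d,"rows",np.abs(d).max()/41.7)
E
python3 go.py 665 21.7 200
```

```text
t 0.1 p [ 144.42 -530.23  229.41] F [-0.32  0.44  0.25] op 0.998 q [-1.41  0.09  1.37 -0.    1.68 -0.1 ]
axes x,y,z cols:
 [[-0.    0.26 -0.96]
 [ 0.   -0.96 -0.26]
 [-1.   -0.   -0.  ]]
levelling rotvec deg [-0.   -0.01  0.12]
shift tool mm [  30.33 -395.72 -647.29] rows 15.52261009502756
```

Request:
{"api": "move_arm", "payload": {"commands": [[[0,-0.019,-0.032],[0,0,0],0],[[0,-0.019,-0.032],[0,0,0],0],[[0,-0.019,-0.032],[0,0,0],0],[[0,-0.019,-0.032],[0,0,0],0],[[0,-0.019,-0.032],[0,0,0],0]], "grip_force": 25}}

```text
time_s: 0.52
position: [272.6, -396.1, 224.3]
tcp_rot: [-0.086, -0.7, -0.092, 0.703]
contact_force: [0.9, -0.0, 0.6]
opening: 0.683
```

Request:
{"api": "move_arm", "payload": {"commands": [[[0,-0.019,-0.032],[0,0,0],0],[[0,-0.019,-0.032],[0,0,0],0],[[0,-0.019,-0.032],[0,0,0],0],[[0,-0.019,-0.032],[0,0,0],0],[[0,-0.019,-0.032],[0,0,0],0]]}}

```text
time_s: 0.93
position: [407.7, -255.8, 222.3]
tcp_rot: [-0.084, -0.7, -0.092, 0.704]
contact_force: [0.2, -0.8, 0.8]
opening: 0.498
```

Request:
{"api": "move_arm", "payload": {"commands": [[[0,-0.019,-0.032],[0,0,0],0],[[0,-0.019,-0.032],[0,0,0],0],[[0,-0.019,-0.032],[0,0,0],0],[[0,-0.019,-0.032],[0,0,0],0],[[0,-0.019,-0.032],[0,0,0],0]]}}

```text
time_s: 1.35
position: [543.4, -115.2, 220.3]
tcp_rot: [-0.083, -0.698, -0.092, 0.705]
contact_force: [0.6, -0.4, 0.3]
opening: 0.499
```

```bash
python3 go.py 664.6 21.7 150
```

```text
t 1.35 p [ 543.37 -115.23  220.31] F [ 0.57 -0.42  0.29] op 0.499 q [-0.32  0.11  1.37  0.01  1.68  1.01]
axes x,y,z cols:
 [[-0.01  0.25 -0.97]
 [ 0.01 -0.97 -0.25]
 [-1.   -0.01  0.01]]
levelling rotvec deg [0.   0.43 0.79]
shift tool mm [  70.57 -101.8  -151.8 ] rows 3.64039290727499
```

Request:
{"api": "move_arm", "payload": {"commands": [[[0.012,-0.021,-0.032],[0,0.4,0.8],0],[[0.012,-0.021,-0.032],[0,0,0],0],[[0.012,-0.021,-0.032],[0,0,0],0],[[0.012,-0.02,-0.03],[0,0,0],0],[[0.012,-0.013,-0.02],[0,0,0],0]]}}

```text
time_s: 1.77
position: [667.2, 23.0, 159.2]
tcp_rot: [0.09, 0.703, 0.088, -0.7]
contact_force: [0.6, -0.4, 0.7]
opening: 0.504
```

```bash
python3 go.py 664.6 21.7 110
```

```text
t 1.7667 p [667.19  23.   159.2 ] F [ 0.62 -0.39  0.69] op 0.504 q [-0.05  0.37  1.17 -0.    1.59  1.27]
axes x,y,z cols:
 [[ 0.    0.25 -0.97]
 [-0.   -0.97 -0.25]
 [-1.    0.   -0.  ]]
levelling rotvec deg [ 0.   -0.2  -0.14]
shift tool mm [49.19  0.49  3.  ] rows 1.1795598361202693
```

Request:
{"api": "move_arm", "payload": {"commands": [[[0.025,0,0.003],[0,-0.2,0],0],[[0.025,0,0],[0,0,0],0],[[0,0,0],[0,0,0],0]]}}

```text
time_s: 2.02
position: [665.5, 29.5, 101.0]
tcp_rot: [-0.092, -0.699, -0.092, 0.703]
contact_force: [-1.0, 0.6, -1.1]
opening: 0.496
```

```bash
python3 go.py 664.6 21.7 76; python3 - <<'E'
from h import *
a=cv2.resize(bot.capture("top")[100:200,270:390],None,fx=3.3,fy=3.3,interpolation=3)
b=cv2.resize(bot.capture("scene")[230:330,190:310],None,fx=3.3,fy=3.3,interpolation=3)
cv2.imwrite("pics/a1.png",np.hstack([a,b]))
E
```

```text
t 2.0167 p [665.54  29.53 101.05] F [-1.05  0.58 -1.07] op 0.496 q [-0.04  0.4   1.25 -0.    1.5   1.27]
axes x,y,z cols:
 [[-0.01  0.26 -0.97]
 [-0.   -0.97 -0.26]
 [-1.   -0.    0.01]]
levelling rotvec deg [0.   0.34 0.08]
shift tool mm [25.05  7.36  2.78] rows 0.6008116536579357
```

View pics/a1.png

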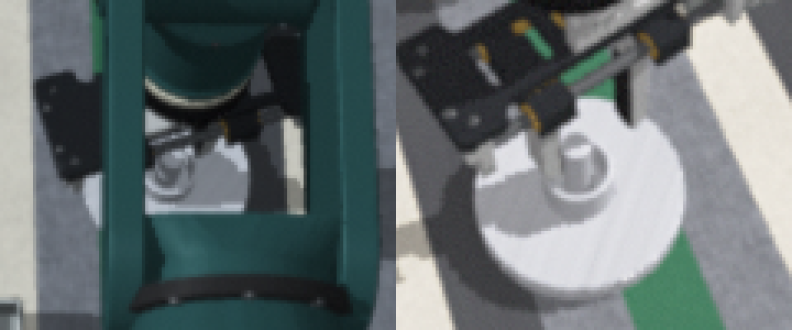

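In the picture the knob at (577,160) stands between the open fingertips at (545,180) and (635,110), and the fingers sit off to the +y side, which matches the 7 mm reading. I'll correct that before going lower.

Request:
{"api": "move_arm", "payload": {"commands": [[[0,0.007,0.003],[0,0.3,0],0],[[0,0,0],[0,0,0],0],[[0,0,0],[0,0,0],0]]}}

```text
time_s: 2.37
position: [668.5, 18.8, 112.3]
tcp_rot: [0.092, 0.706, 0.091, -0.696]
contact_force: [-0.3, 0.4, 0.0]
opening: 0.497
```

```bash
python3 go.py 664.6 21.7 76
```

```text
t 2.3667 p [668.51  18.83 112.26] F [-0.3   0.42  0.03] op 0.497 q [-0.06  0.39  1.25  0.    1.5   1.25]
axes x,y,z cols:
 [[ 0.01  0.26 -0.97]
 [-0.   -0.97 -0.26]
 [-1.    0.   -0.01]]
levelling rotvec deg [ 0.   -0.82 -0.23]
shift tool mm [36.19 -3.92  3.56] rows 0.8679448067979265
```

Request:
{"api": "move_arm", "payload": {"commands": [[[0,0,0],[0,0,0],0]]}}

```text
time_s: 2.45
position: [669.2, 17.9, 114.3]
tcp_rot: [0.092, 0.708, 0.09, -0.695]
contact_force: [0.3, 0.3, -1.0]
opening: 0.498
```

Request:
{"api": "move_arm", "payload": {"commands": [[[0,0,0],[0,0,0],0]]}}

```text
time_s: 2.53
position: [669.7, 17.3, 116.1]
tcp_rot: [0.092, 0.709, 0.089, -0.694]
contact_force: [-0.9, -0.0, 0.3]
opening: 0.498
```

Request:
{"api": "move_arm", "payload": {"commands": [[[0,0,0],[0,0,0],0]]}}

```text
time_s: 2.62
position: [670.2, 16.9, 117.5]
tcp_rot: [0.092, 0.709, 0.089, -0.693]
contact_force: [0.2, 0.1, 0.4]
opening: 0.5
```

```bash
python3 - <<'E'
from station import bot
for i in range(8):
    s=bot.read_state();print(s["time_s"],s["position"].round(2),s["qd"].round(4));bot.capture("top")
E
```

```text
2.6167 [670.18  16.86 117.47] [-0.0061 -0.0161 -0.0091  0.0011  0.0025 -0.0008]
2.6667 [670.31  16.87 117.68] [ 0.006   0.0069  0.0034  0.0012 -0.002  -0.0011]
2.7167 [670.18  17.04 117.24] [ 0.0053  0.0094  0.0099  0.0026 -0.0008  0.0002]
2.7667 [669.97  17.2  116.76] [ 0.003   0.0069  0.0077  0.0014  0.0015 -0.    ]
2.8167 [669.79  17.3  116.35] [ 0.0032  0.006   0.0067 -0.0002 -0.0004  0.0006]
2.8667 [669.68  17.38 116.08] [-0.0004  0.0042  0.0016 -0.0012  0.0012 -0.0004]
2.9167 [669.61  17.4  115.91] [ 0.0023  0.0023 -0.0006 -0.0007 -0.0023  0.0017]
2.9667 [669.62  17.39 115.81] [-0.      0.0006  0.0019  0.001  -0.0004 -0.0008]
```

Request:
{"api": "move_arm", "payload": {"commands": [[[0,0,0],[0,0,0],0]]}}

```text
time_s: 3.1
position: [669.6, 17.5, 115.6]
tcp_rot: [0.092, 0.708, 0.09, -0.694]
contact_force: [0.0, 1.0, -0.0]
opening: 0.502
```

Request:
{"api": "move_arm", "payload": {"commands": [[[0,0,0],[0,0,0],0]]}}

```text
time_s: 3.18
position: [669.5, 17.6, 115.4]
tcp_rot: [0.092, 0.708, 0.09, -0.694]
contact_force: [-0.2, -0.8, 0.7]
opening: 0.498
```

Request:
{"api": "move_arm", "payload": {"commands": [[[0.01,0,0],[0,0,0],0]]}}

```text
time_s: 3.27
position: [671.1, 17.6, 107.6]
tcp_rot: [0.092, 0.71, 0.089, -0.693]
contact_force: [0.0, 0.5, -0.0]
opening: 0.497
```

Request:
{"api": "move_arm", "payload": {"commands": [[[0,0,0],[0,0,0],0]]}}

```text
time_s: 3.35
position: [669.8, 17.7, 104.6]
tcp_rot: [0.092, 0.708, 0.09, -0.694]
contact_force: [-0.5, 0.1, -0.5]
opening: 0.495
```

Request:
{"api": "move_arm", "payload": {"commands": [[[0,0,0],[0,0,0],0]]}}

```text
time_s: 3.43
position: [669.7, 17.7, 104.2]
tcp_rot: [0.092, 0.708, 0.09, -0.694]
contact_force: [0.4, -0.8, 1.0]
opening: 0.502
```

Rows restart from the measured pose while the arm is still moving, so fast moves carry over. I'll use gentler steps from here.

```bash
python3 go.py 664.6 21.7 90
```

```text
t 3.4333 p [669.73  17.72 104.24] F [ 0.41 -0.78  0.96] op 0.502 q [-0.06  0.39  1.26  0.    1.48  1.25]
axes x,y,z cols:
 [[ 0.02  0.25 -0.97]
 [-0.   -0.97 -0.25]
 [-1.    0.01 -0.02]]
levelling rotvec deg [ 0.   -1.07 -0.31]
shift tool mm [14.13 -5.24  4.22] rows 0.33891361704665596
```

Request:
{"api": "move_arm", "payload": {"commands": [[[0.005,-0.003,0.002],[0,-0.6,-0.2],0],[[0.005,-0.002,0.002],[0,-0.4,-0.1],0],[[0,0,0],[0,0,0],0]]}}

```text
time_s: 3.68
position: [663.8, 21.9, 92.4]
tcp_rot: [-0.09, -0.701, -0.091, 0.702]
contact_force: [0.6, 0.3, -0.6]
opening: 0.496
```

```bash
python3 - <<'E'
from h import *
for i in range(4): bot.capture("top")
b=cv2.resize(bot.capture("scene")[240:320,200:300],None,fx=7,fy=7,interpolation=3)
cv2.imwrite("pics/a2.png",b)
E
python3 go.py 664.6 21.7 76
```

```text
t 3.9333 p [664.99  21.45  94.41] F [0.36 0.18 0.24] op 0.498 q [-0.05  0.4   1.27  0.    1.48  1.26]
axes x,y,z cols:
 [[ 0.    0.25 -0.97]
 [-0.   -0.97 -0.25]
 [-1.    0.   -0.  ]]
levelling rotvec deg [ 0.   -0.1  -0.03]
shift tool mm [18.41 -0.35  0.34] rows 0.44141341623936203
```

View pics/a2.png

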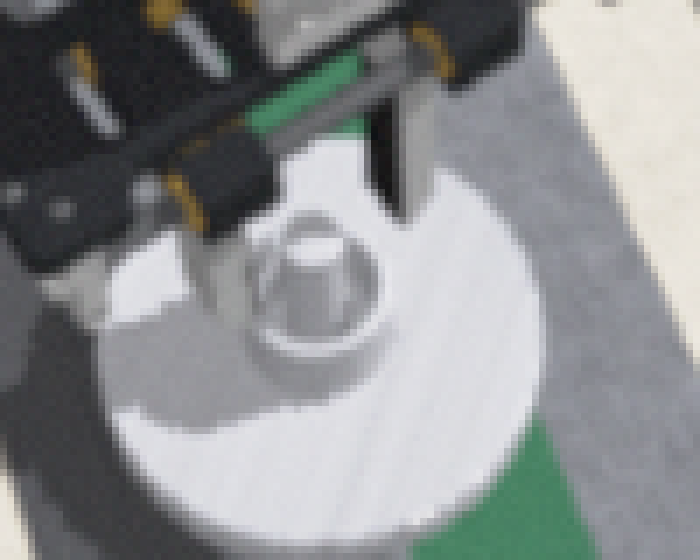

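The fingertips at (230,320) and (405,215) straddle the knob at (315,255) about centrally. I'll descend to a TCP height of about 77, which keeps the tips above the collar top.

Request:
{"api": "move_arm", "payload": {"commands": [[[0.007,0,0],[0,0,0],0],[[0.005,0,0],[0,0,0],0],[[0,0,0],[0,0,0],0],[[0,0,0],[0,0,0],0]]}}

```text
time_s: 4.27
position: [665.6, 21.3, 82.2]
tcp_rot: [0.091, 0.703, 0.09, -0.7]
contact_force: [-0.8, 0.1, -0.7]
opening: 0.503
```

```bash
python3 - <<'E'
from h import *
for i in range(4): bot.capture("top")
E
python3 go.py 664.6 21.7 77
```

```text
t 4.4667 p [665.84  21.25  82.72] F [-0.42 -0.41 -0.06] op 0.501 q [-0.05  0.41  1.28  0.    1.45  1.26]
axes x,y,z cols:
 [[ 0.    0.25 -0.97]
 [-0.   -0.97 -0.25]
 [-1.    0.   -0.  ]]
levelling rotvec deg [ 0.   -0.26 -0.08]
shift tool mm [ 5.72 -0.76  1.11] rows 0.1370547471978648
```

Request:
{"api": "move_arm", "payload": {"commands": [[[0.0055,-0.001,0.001],[0,-0.3,0],0],[[0,0,0],[0,0,0],0],[[0,0,0],[0,0,0],0]]}}

```text
time_s: 4.72
position: [664.9, 22.0, 77.4]
tcp_rot: [0.091, 0.701, 0.09, -0.701]
contact_force: [-0.8, -0.2, 0.4]
opening: 0.497
```

```bash
python3 - <<'E'
from h import *
for i in range(4): bot.capture("top")
E
python3 go.py 664.6 21.7 77
```

```text
t 4.9167 p [664.87  21.98  77.37] F [0.26 0.19 0.3 ] op 0.497 q [-0.05  0.41  1.28 -0.    1.45  1.26]
axes x,y,z cols:
 [[ 0.    0.25 -0.97]
 [-0.   -0.97 -0.25]
 [-1.    0.    0.  ]]
levelling rotvec deg [-0.    0.01 -0.1 ]
shift tool mm [0.37 0.2  0.33] rows 0.008967640909058957
```

Now I'll close on the knob.

Request:
{"api": "move_arm", "payload": {"commands": [[[0,0,0],[0,0,0],-1],[[0,0,0],[0,0,0],-1],[[0,0,0],[0,0,0],-1],[[0,0,0],[0,0,0],-1],[[0,0,0],[0,0,0],-1]], "grip_force": 30}}

```text
time_s: 5.33
position: [665.2, 21.8, 77.9]
tcp_rot: [0.091, 0.702, 0.09, -0.701]
contact_force: [-0.5, 1.4, -1.3]
opening: 0.188
```

Request:
{"api": "move_arm", "payload": {"commands": [[[0,0,0],[0,0,0],-1],[[0,0,0],[0,0,0],-1]]}}

```text
time_s: 5.5
position: [665.2, 21.7, 77.8]
tcp_rot: [0.091, 0.702, 0.09, -0.701]
contact_force: [0.4, 0.2, 0.8]
opening: 0.186
```

```bash
python3 - <<'E'
from h import *
b=cv2.resize(bot.capture("scene")[230:330,190:310],None,fx=6,fy=6,interpolation=3)
cv2.imwrite("pics/a3.png",b)
E
python3 go.py 664.6 21.7 77
```

```text
t 5.55 p [665.21  21.68  77.84] F [-0.63 -0.05  0.17] op 0.184 q [-0.05  0.41  1.28 -0.    1.45  1.26]
axes x,y,z cols:
 [[ 0.    0.25 -0.97]
 [-0.   -0.97 -0.25]
 [-1.    0.   -0.  ]]
levelling rotvec deg [ 0.   -0.04 -0.13]
shift tool mm [ 0.84 -0.17  0.59] rows 0.020228544696705642
```

View pics/a3.png

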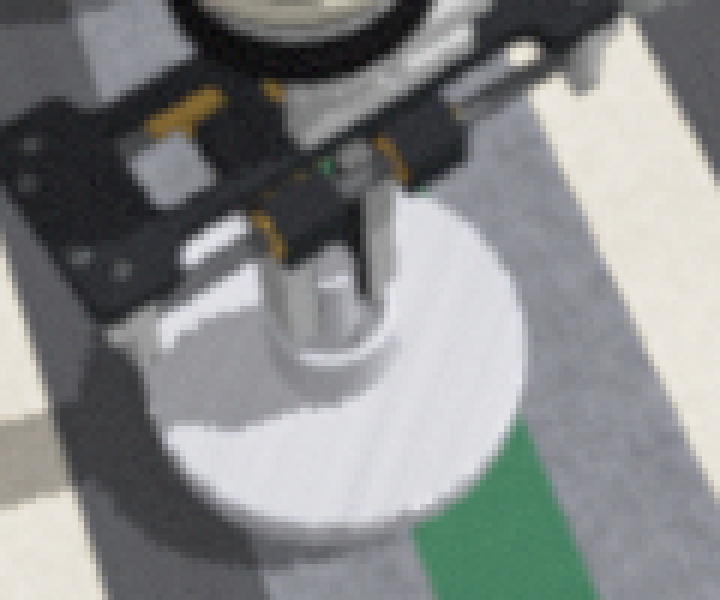

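The opening of 0.186 (17.5 mm) matches the 18 mm knob. In the picture the pads hold the knob at (335,310), just above the collar. Lifting now.

Request:
{"api": "move_arm", "payload": {"commands": [[[-0.006,0,0],[0,0,0],-1],[[-0.012,0,0],[0,0,0],-1],[[-0.015,0,0],[0,0,0],-1],[[-0.015,0,0],[0,0,0],-1],[[-0.015,0,0],[0,0,0],-1]]}}

```text
time_s: 5.97
position: [660.3, 22.2, 136.2]
tcp_rot: [-0.09, -0.695, -0.091, 0.707]
contact_force: [0.5, -0.2, -2.7]
opening: 0.182
```

Request:
{"api": "move_arm", "payload": {"commands": [[[-0.015,0,0],[0,0,0],-1],[[-0.015,0,0],[0,0,0],-1],[[-0.015,0,0],[0,0,0],-1],[[-0.008,0,0],[0,0,0],-1],[[0,0,0],[0,0,0],-1]]}}

```text
time_s: 6.38
position: [661.6, 22.6, 198.0]
tcp_rot: [-0.09, -0.697, -0.091, 0.705]
contact_force: [0.7, 0.5, -2.6]
opening: 0.181
```

```bash
python3 - <<'E'
from h import *
for i in range(3): bot.capture("top")
cv2.imwrite("pics/a4.png",bot.capture("scene"))
E
python3 go.py 475 -217.2 205
```

```text
t 6.5833 p [660.11  22.6  193.77] F [ 0.63  0.02 -3.49] op 0.181 q [-0.05  0.36  1.12 -0.    1.68  1.26]
axes x,y,z cols:
 [[-0.02  0.25 -0.97]
 [-0.   -0.97 -0.25]
 [-1.   -0.    0.02]]
levelling rotvec deg [0.   1.02 0.24]
shift tool mm [ -7.74 184.89 240.12] rows 5.758203764758883
```

View pics/a4.png

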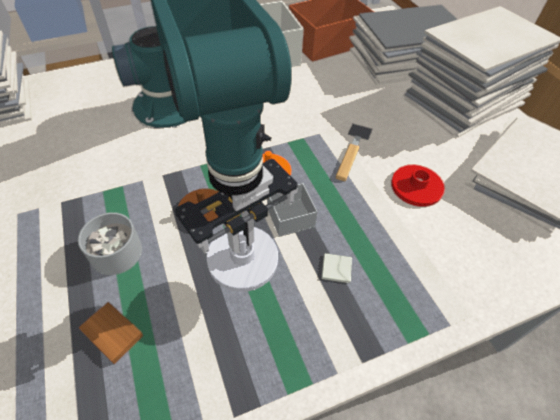

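Both lids are up: the load reads about 3 N and the pair is still nested at (243,258). I'll carry them to the tin.

Request:
{"api": "move_arm", "payload": {"commands": [[[-0.003,0.008,0.01],[0,0.5,0.2],-1],[[-0.003,0.015,0.02],[0,0.5,0],-1],[[-0.002,0.019,0.025],[0,0,0],-1],[[0,0.019,0.025],[0,0,0],-1],[[0,0.019,0.025],[0,0,0],-1]]}}

```text
time_s: 7.0
position: [576.1, -78.3, 191.8]
tcp_rot: [-0.092, -0.696, -0.097, 0.705]
contact_force: [0.5, 0.3, -2.6]
opening: 0.182
```

Request:
{"api": "move_arm", "payload": {"commands": [[[0,0.019,0.025],[0,0,0],-1],[[0,0.019,0.025],[0,0,0],-1],[[0,0.016,0.021],[0,0,0],-1],[[0,0.012,0.016],[0,0,0],-1],[[0,0.008,0.01],[0,0,0],-1]]}}

```text
time_s: 7.42
position: [491.8, -180.4, 184.6]
tcp_rot: [-0.089, -0.691, -0.098, 0.71]
contact_force: [-0.5, 1.3, -2.4]
opening: 0.188
```

```bash
python3 go.py 474.9 -217.3 205
```

```text
t 7.4167 p [ 491.75 -180.36  184.57] F [-0.5   1.27 -2.42] op 0.188 q [-0.46  0.06  1.49 -0.    1.62  0.85]
axes x,y,z cols:
 [[-0.03  0.26 -0.96]
 [ 0.01 -0.97 -0.26]
 [-1.   -0.02  0.03]]
levelling rotvec deg [0.01 1.44 0.92]
shift tool mm [-20.27  30.91  26.45] rows 0.7411490340203503
```

Request:
{"api": "move_arm", "payload": {"commands": [[[-0.005,0.007,0.006],[0,0.7,0.5],-1],[[-0.005,0.008,0.007],[0,0.7,0.4],-1],[[-0.002,0.008,0.007],[0,0,0],-1],[[0,0.003,0.002],[0,0,0],-1],[[0,0,0],[0,0,0],-1]]}}

```text
time_s: 7.83
position: [472.9, -214.0, 192.8]
tcp_rot: [-0.091, -0.699, -0.093, 0.703]
contact_force: [0.0, 0.7, -2.9]
opening: 0.182
```

```bash
python3 - <<'E'
from h import *
for i in range(4): bot.capture("top")
E
python3 go.py 474.9 -217.3 185
```

```text
t 8.0333 p [ 473.42 -212.99  192.77] F [ 0.9   0.25 -2.56] op 0.18 q [-0.53  0.03  1.5  -0.    1.61  0.78]
axes x,y,z cols:
 [[-0.01  0.26 -0.97]
 [ 0.   -0.97 -0.26]
 [-1.   -0.01  0.01]]
levelling rotvec deg [0.   0.31 0.3 ]
shift tool mm [ 7.74  4.59 -0.35] rows 0.185659835482111
```

Request:
{"api": "move_arm", "payload": {"commands": [[[0.004,0.0045,0],[0,0.3,0.3],-1],[[0.004,0,0],[0,0,0],-1],[[0,0,0],[0,0,0],-1]]}}

```text
time_s: 8.28
position: [475.7, -216.3, 183.7]
tcp_rot: [0.094, 0.701, 0.094, -0.701]
contact_force: [-0.0, 0.1, -2.9]
opening: 0.185
```

```bash
python3 - <<'E'
from h import *
for i in range(4): bot.capture("top")
t=bot.capture("top");s=bot.capture("scene")
p=bot.read_state()["position"];print(p)
z=p[2]-65.8+8
a=draw("top",t,[(proj("top",circ(p[0]-.6,p[1],z,65)),(0,0,255))],(380,175,480,275),4)
b=draw("scene",s,[(proj("scene",circ(p[0]-.6,p[1],z,65)),(0,0,255)),(proj("scene",circ(474.4,-217.2,75,56)),(0,255,255))],(60,170,160,270),4)
cv2.imwrite("pics/a5.png",np.hstack([a,b]))
E
python3 go.py 475 -217.2 160
```

```text
[ 475.99308786 -216.84903595  185.18268444]
t 8.5833 p [ 475.99 -216.85  185.18] F [ 0.47 -0.54 -2.91] op 0.186 q [-0.54  0.04  1.51  0.    1.59  0.77]
axes x,y,z cols:
 [[ 0.    0.26 -0.97]
 [-0.   -0.97 -0.26]
 [-1.    0.   -0.  ]]
levelling rotvec deg [ 0.   -0.12 -0.1 ]
shift tool mm [25.18  0.03  1.1 ] rows 0.603851772209903
```

View pics/a5.png

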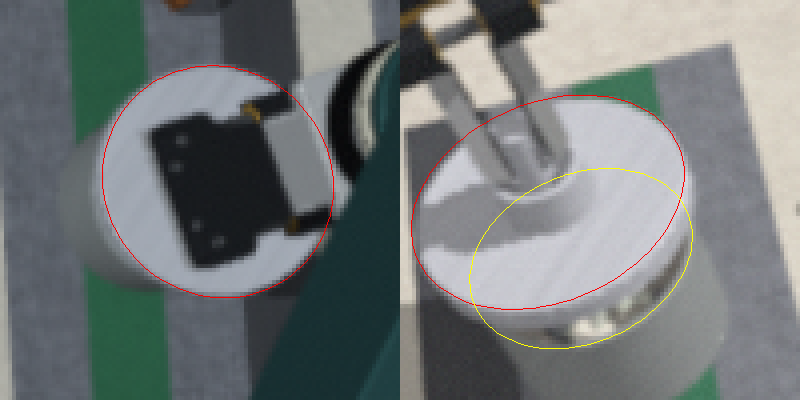

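The drawn circle matches the held lid in both views to about 1 px, and it sits over the tin. Descending in steps.

Request:
{"api": "move_arm", "payload": {"commands": [[[0.006,0,0.001],[0,0,0],-1],[[0.008,0,0],[0,0,0],-1],[[0.006,0,0],[0,0,0],-1],[[0,0,0],[0,0,0],-1]]}}

```text
time_s: 8.92
position: [475.2, -217.3, 163.8]
tcp_rot: [0.094, 0.702, 0.093, -0.7]
contact_force: [-0.2, 0.3, -3.5]
opening: 0.182
```

```bash
python3 - <<'E'
from h import *
for i in range(4): bot.capture("top")
E
python3 go.py 475 -217.2 145
```

```text
t 9.1167 p [ 476.09 -217.87  165.93] F [-0.76  0.63 -2.56] op 0.185 q [-0.54  0.04  1.54  0.    1.55  0.77]
axes x,y,z cols:
 [[ 0.01  0.26 -0.97]
 [-0.   -0.97 -0.26]
 [-1.    0.01 -0.01]]
levelling rotvec deg [ 0.   -0.3  -0.29]
shift tool mm [20.92 -1.04  0.99] rows 0.501770191102036
```

Request:
{"api": "move_arm", "payload": {"commands": [[[0.006,-0.001,0.001],[0,-0.3,-0.3],-1],[[0.006,0,0],[0,0,0],-1],[[0.005,0,0],[0,0,0],-1],[[0,0,0],[0,0,0],-1]]}}

```text
time_s: 9.45
position: [475.5, -217.5, 148.5]
tcp_rot: [0.094, 0.701, 0.093, -0.7]
contact_force: [0.7, -0.1, -3.7]
opening: 0.183
```

```bash
python3 - <<'E'
from h import *
for i in range(4): bot.capture("top")
b=cv2.resize(bot.capture("scene")[180:280,60:160],None,fx=6,fy=6,interpolation=3)
cv2.imwrite("pics/a6.png",b)
E
python3 go.py 475 -217.2 141
```

```text
t 9.7 p [ 476.32 -217.97  150.38] F [ 0.17 -0.09 -3.09] op 0.186 q [-0.54  0.06  1.56  0.    1.52  0.77]
axes x,y,z cols:
 [[ 0.    0.26 -0.97]
 [-0.   -0.97 -0.26]
 [-1.    0.   -0.  ]]
levelling rotvec deg [ 0.  -0.2 -0.2]
shift tool mm [ 9.38 -1.12  1.1 ] rows 0.22482707050727146
```

View pics/a6.png

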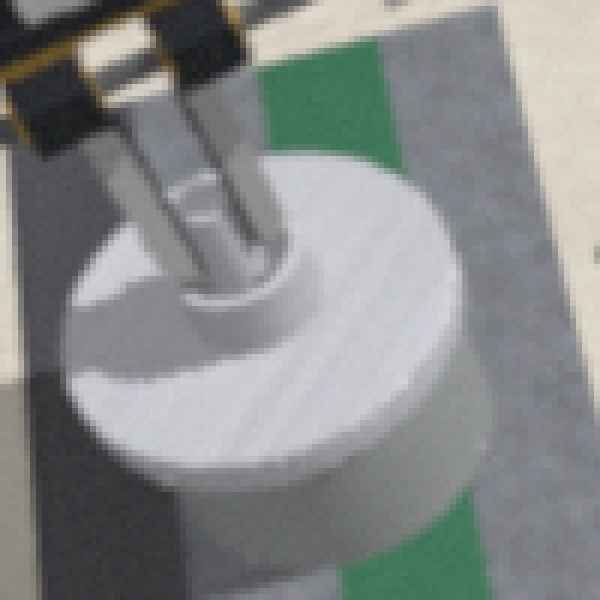

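The plug is entering the mouth with no contact force beyond the lids' weight, and the lid looks level and centred. I'll lower it the last 9 mm slowly.

Request:
{"api": "move_arm", "payload": {"commands": [[[0.003,-0.001,0.001],[0,-0.2,-0.2],-1],[[0.003,0,0],[0,0,0],-1],[[0.003,0,0],[0,0,0],-1],[[0,0,0],[0,0,0],-1]]}}

```text
time_s: 10.03
position: [475.5, -217.5, 141.6]
tcp_rot: [0.094, 0.701, 0.093, -0.7]
contact_force: [-0.1, 0.7, -3.8]
opening: 0.184
```

```bash
python3 - <<'E'
from h import *
for i in range(4): bot.capture("top")
E
python3 go.py 475 -217.2 141
```

```text
t 10.2333 p [ 475.88 -217.74  142.44] F [ 0.21 -0.1  -2.46] op 0.184 q [-0.54  0.06  1.58  0.    1.5   0.77]
axes x,y,z cols:
 [[ 0.    0.26 -0.97]
 [-0.   -0.97 -0.26]
 [-1.    0.   -0.  ]]
levelling rotvec deg [ 0.   -0.12 -0.12]
shift tool mm [ 1.43 -0.76  0.71] rows 0.0343541424646138
```

Request:
{"api": "move_arm", "payload": {"commands": [[[0.002,-0.001,0.001],[0,-0.1,-0.1],-1],[[0.001,0,0],[0,0,0],-1],[[0,0,0],[0,0,0],-1]]}}

```text
time_s: 10.48
position: [475.1, -217.3, 140.9]
tcp_rot: [0.094, 0.702, 0.093, -0.7]
contact_force: [-0.3, -0.0, -2.5]
opening: 0.185
```

```bash
python3 - <<'E'
from h import *
for i in range(4): bot.capture("top")
E
python3 go.py 475 -217.2 141
```

```text
t 10.6833 p [ 475.22 -217.31  140.79] F [ 0.06  0.76 -1.48] op 0.184 q [-0.54  0.06  1.58  0.    1.5   0.77]
axes x,y,z cols:
 [[ 0.    0.26 -0.97]
 [-0.   -0.97 -0.26]
 [-1.    0.   -0.  ]]
levelling rotvec deg [ 0.   -0.11 -0.11]
shift tool mm [-0.21 -0.16  0.19] rows 0.00513692453226784
```

The force is dropping, so contact is starting. One more small step down.

Request:
{"api": "move_arm", "payload": {"commands": [[[0.0015,0,0],[0,-0.1,-0.1],-1],[[0.001,0,0],[0,0,0],-1],[[0,0,0],[0,0,0],-1]]}}

```text
time_s: 10.93
position: [475.3, -217.4, 140.8]
tcp_rot: [0.094, 0.701, 0.093, -0.701]
contact_force: [0.3, -0.6, -2.5]
opening: 0.187
```

```bash
python3 - <<'E'
from h import *
for i in range(4): bot.capture("top")
E
python3 go.py 475 -217.2 141
```

```text
t 11.1333 p [ 475.38 -217.39  140.76] F [-0.49  0.32 -0.26] op 0.185 q [-0.54  0.06  1.58 -0.    1.5   0.77]
axes x,y,z cols:
 [[ 0.    0.26 -0.97]
 [-0.   -0.97 -0.26]
 [-1.    0.   -0.  ]]
levelling rotvec deg [ 0.   -0.05 -0.06]
shift tool mm [-0.24 -0.28  0.31] rows 0.007542789910769509
```

TCP z has held at 140.8, exactly the predicted home height, with the load on the tin. Releasing.

Request:
{"api": "move_arm", "payload": {"commands": [[[0,0,0],[0,0,0],0.2],[[0,0,0],[0,0,0],0.2],[[0,0,0],[0,0,0],0.2],[[0,0,0],[0,0,0],0.2],[[0,0,0],[0,0,0],0.2]]}}

```text
time_s: 11.55
position: [476.3, -218.0, 141.2]
tcp_rot: [0.094, 0.702, 0.093, -0.7]
contact_force: [-0.4, 1.0, 0.2]
opening: 0.503
```

```bash
python3 - <<'E'
from h import *
for i in range(2): bot.capture("top")
t=bot.capture("top");s=bot.capture("scene")
x,y=474.4,-217.2
b=draw("scene",s,[],(60,190,150,280),4)
c=draw("scene",s,[(proj("scene",circ(x,y,83,65)),(0,0,255)),(proj("scene",circ(x,y,139,9)),(0,255,0)),(proj("scene",circ(x,y,111,22)),(0,255,255))],(60,190,150,280),4)
cv2.imwrite("pics/a7.png",np.hstack([b,c]))
E
python3 go.py 475 -217.2 112
```

```text
t 11.75 p [ 476.21 -217.95  141.16] F [-0.19 -0.26 -0.63] op 0.597 q [-0.54  0.06  1.58 -0.    1.5   0.77]
axes x,y,z cols:
 [[ 0.    0.26 -0.97]
 [-0.   -0.97 -0.26]
 [-1.    0.   -0.  ]]
levelling rotvec deg [ 0.   -0.15 -0.16]
shift tool mm [29.15 -1.12  1.05] rows 0.699071827237039
```

View pics/a7.png

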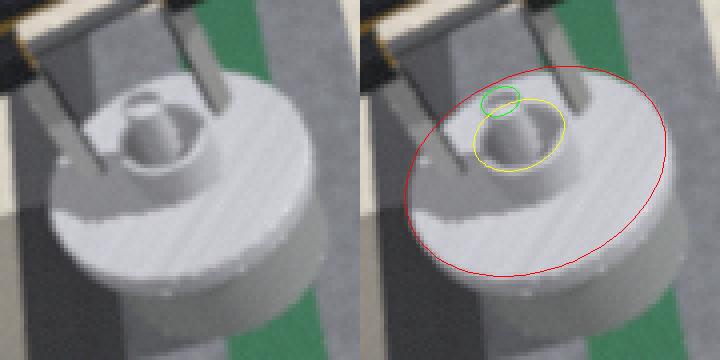

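The inner lid is home: the knob top at crop (142,103) and the disc edge fit the home prediction to about 1 px, and the fingers are clear. I'll open a bit wider and go down around the collar to TCP z≈113, which puts the tips at 88 with the disc top at 83.

Request:
{"api": "move_arm", "payload": {"commands": [[[0,-0.001,0.001],[0,-0.1,-0.1],0.5],[[0.006,0,0],[0,0,0],0.5],[[0.006,0,0],[0,0,0],0.5],[[0.005,0,0],[0,0,0],0.5],[[0,0,0],[0,0,0],0.5]]}}

```text
time_s: 12.17
position: [474.8, -217.1, 122.4]
tcp_rot: [0.094, 0.701, 0.093, -0.701]
contact_force: [0.7, 1.2, -0.2]
opening: 0.75
```

```bash
python3 - <<'E'
from h import *
for i in range(4): bot.capture("top")
E
python3 go.py 475 -217.2 113
```

```text
t 12.3667 p [ 475.68 -217.64  124.23] F [-0.75  0.02  0.05] op 0.752 q [-0.54  0.07  1.6  -0.    1.47  0.77]
axes x,y,z cols:
 [[ 0.    0.26 -0.97]
 [-0.   -0.97 -0.26]
 [-1.    0.   -0.  ]]
levelling rotvec deg [ 0.   -0.16 -0.18]
shift tool mm [11.23 -0.64  0.57] rows 0.2693246072765278
```

Request:
{"api": "move_arm", "payload": {"commands": [[[0.004,-0.001,0.001],[0,-0.2,-0.2],0.5],[[0.003,0,0],[0,0,0],0.5],[[0.002,0,0],[0,0,0],0.5],[[0,0,0],[0,0,0],0.5]]}}

```text
time_s: 12.7
position: [474.9, -217.2, 115.3]
tcp_rot: [0.094, 0.701, 0.093, -0.701]
contact_force: [0.2, 0.3, 0.1]
opening: 0.75
```

```bash
python3 - <<'E'
from h import *
for i in range(4): bot.capture("top")
b=cv2.resize(bot.capture("scene")[180:280,60:160],None,fx=6,fy=6,interpolation=3)
cv2.imwrite("pics/a8.png",b)
E
python3 go.py 475 -217.2 113
```

```text
t 12.95 p [ 475.26 -217.41  116.07] F [-0.36 -0.35 -0.06] op 0.753 q [-0.54  0.08  1.61 -0.    1.45  0.77]
axes x,y,z cols:
 [[ 0.    0.26 -0.97]
 [-0.   -0.97 -0.26]
 [-1.    0.   -0.  ]]
levelling rotvec deg [ 0.   -0.07 -0.09]
shift tool mm [ 3.07 -0.28  0.2 ] rows 0.0735246303431084
```

View pics/a8.png

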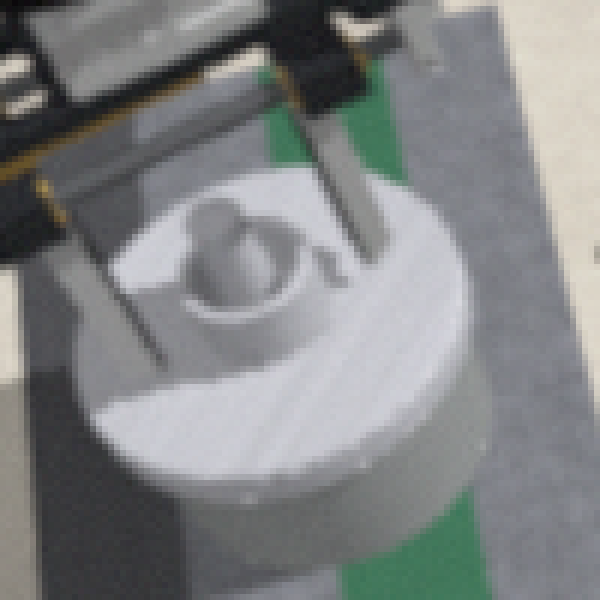

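The fingertips at (168,365) and (372,262) straddle the collar at (248,275). Going 3 mm lower and then closing.

Request:
{"api": "move_arm", "payload": {"commands": [[[0.003,0,0],[0,-0.1,-0.1],0.5],[[0,0,0],[0,0,0],0.5],[[0,0,0],[0,0,0],-1],[[0,0,0],[0,0,0],-1],[[0,0,0],[0,0,0],-1]], "grip_force": 25}}

```text
time_s: 13.37
position: [475.5, -217.5, 113.1]
tcp_rot: [-0.094, -0.701, -0.093, 0.701]
contact_force: [-0.5, 0.1, -0.1]
opening: 0.574
```

Request:
{"api": "move_arm", "payload": {"commands": [[[0,0,0],[0,0,0],-1],[[0,0,0],[0,0,0],-1],[[0,0,0],[0,0,0],-1]]}}

```text
time_s: 13.62
position: [475.5, -217.5, 113.1]
tcp_rot: [-0.094, -0.701, -0.093, 0.701]
contact_force: [-0.1, 0.3, -1.2]
opening: 0.467
```

```bash
python3 - <<'E'
from h import *
for i in range(2): bot.capture("top")
b=cv2.resize(bot.capture("scene")[180:280,60:160],None,fx=6,fy=6,interpolation=3)
cv2.imwrite("pics/a9.png",b)
E
python3 go.py 475 -217.2 213
```

```text
t 13.7667 p [ 475.49 -217.49  113.12] F [0.15 0.2  0.38] op 0.467 q [-0.54  0.08  1.61 -0.    1.45  0.77]
axes x,y,z cols:
 [[-0.    0.26 -0.97]
 [-0.   -0.97 -0.26]
 [-1.    0.    0.  ]]
levelling rotvec deg [-0.  0. -0.]
shift tool mm [-99.88  -0.4    0.4 ] rows 2.3951395575526724
```

View pics/a9.png

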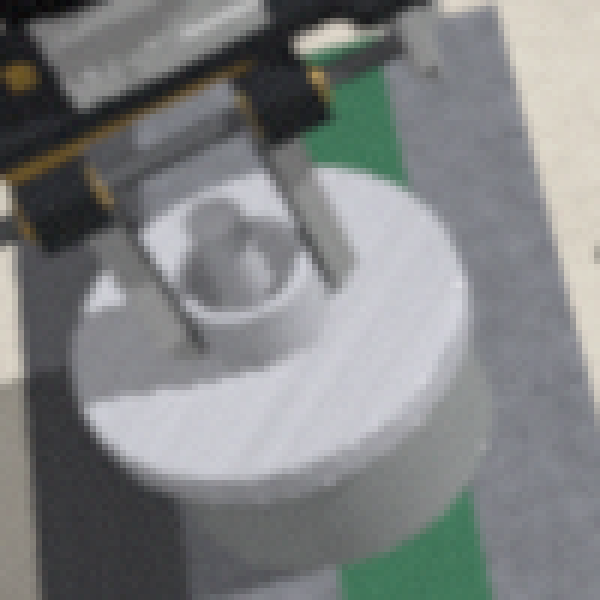

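The opening of 0.467 (43.9 mm) means the collar is held. I'll lift slowly at first, because the skirt has only 2 mm play around the flange.

Request:
{"api": "move_arm", "payload": {"commands": [[[-0.002,0,0],[0,0,0],-1],[[-0.003,0,0],[0,0,0],-1],[[-0.003,0,0],[0,0,0],-1],[[-0.003,0,0],[0,0,0],-1],[[-0.003,0,0],[0,0,0],-1]]}}

```text
time_s: 14.18
position: [474.3, -216.9, 126.4]
tcp_rot: [-0.093, -0.7, -0.094, 0.702]
contact_force: [-0.1, 0.1, -1.6]
opening: 0.465
```

```bash
python3 go.py 475 -217.2 213
```

```text
t 14.1833 p [ 474.34 -216.91  126.37] F [-0.05  0.11 -1.55] op 0.465 q [-0.54  0.07  1.6  -0.    1.48  0.77]
axes x,y,z cols:
 [[-0.    0.26 -0.97]
 [ 0.   -0.97 -0.26]
 [-1.   -0.    0.  ]]
levelling rotvec deg [0.   0.17 0.16]
shift tool mm [-86.63   0.21  -0.29] rows 2.077453464916716
```

The load is 1.5 N, which is the outer lid alone. Continuing up.

Request:
{"api": "move_arm", "payload": {"commands": [[[-0.004,0,0],[0,0.1,0.1],-1],[[-0.006,0,0],[0,0.1,0.1],-1],[[-0.008,0,0],[0,0.1,0.1],-1],[[-0.008,0,0],[0,0.1,0],-1],[[-0.008,0,0],[0,0.1,0],-1]]}}

```text
time_s: 14.6
position: [473.8, -216.5, 162.8]
tcp_rot: [0.094, 0.703, 0.093, -0.699]
contact_force: [-0.9, 0.4, -1.7]
opening: 0.467
```

Request:
{"api": "move_arm", "payload": {"commands": [[[-0.008,0,0],[0,0.1,0.1],-1],[[-0.008,0,0],[0,0.1,0],-1],[[-0.008,0,0],[0,0,0],-1],[[-0.007,0,0],[0,0,0],-1],[[-0.005,0,0],[0,0,0],-1]]}}

```text
time_s: 15.02
position: [474.1, -217.0, 205.5]
tcp_rot: [0.095, 0.706, 0.092, -0.696]
contact_force: [-0.6, -0.1, -1.3]
opening: 0.468
```

```bash
python3 go.py 475 -217.2 216
```

```text
t 15.0167 p [ 474.14 -216.95  205.5 ] F [-0.58 -0.13 -1.27] op 0.468 q [-0.54  0.02  1.49  0.    1.62  0.77]
axes x,y,z cols:
 [[ 0.01  0.26 -0.96]
 [-0.   -0.97 -0.26]
 [-1.    0.01 -0.01]]
levelling rotvec deg [ 0.   -0.71 -0.4 ]
shift tool mm [-10.48   0.54  -0.9 ] rows 0.2513713941084216
```

Request:
{"api": "move_arm", "payload": {"commands": [[[-0.006,0,0],[0,-0.5,-0.3],-1],[[-0.003,0,0],[0,-0.2,-0.1],-1],[[0,0,0],[0,0,0],-1],[[0,0,0],[0,0,0],-1],[[0,0,0],[0,0,0],-1]]}}

```text
time_s: 15.43
position: [474.7, -217.3, 217.1]
tcp_rot: [0.094, 0.701, 0.093, -0.701]
contact_force: [0.6, 0.4, -1.3]
opening: 0.47
```

```bash
python3 - <<'E'
from h import *
for i in range(6): bot.capture("top")
s=bot.capture("scene");p=bot.read_state()["position"]
dz=p[2]-113.1
b=draw("scene",s,[],(50,130,170,270),4)
c=draw("scene",s,[(proj("scene",circ(475,-217,79,60)),(0,0,255)),(proj("scene",circ(475,-217,139,9)),(0,255,0)),(proj("scene",circ(p[0],p[1],83+dz,65)),(0,255,255))],(50,130,170,270),4)
cv2.imwrite("pics/b1.png",np.hstack([b[:, :400],c[:, :400]]))
cv2.imwrite("pics/b2.png",s);print(bot.read_state()["qd"].round(4))
E
python3 go.py 475 -217.2 213
```

```text
[-0.001  -0.0019 -0.0019  0.0007  0.0005  0.0004]
t 15.7833 p [ 474.57 -217.26  217.14] F [-0.73  0.72 -1.42] op 0.47 q [-0.54  0.03  1.46 -0.    1.65  0.77]
axes x,y,z cols:
 [[ 0.    0.26 -0.97]
 [-0.   -0.97 -0.26]
 [-1.    0.   -0.  ]]
levelling rotvec deg [ 0.   -0.03 -0.06]
shift tool mm [ 4.14  0.05 -0.43] rows 0.09931497661894739
```

View pics/b1.png

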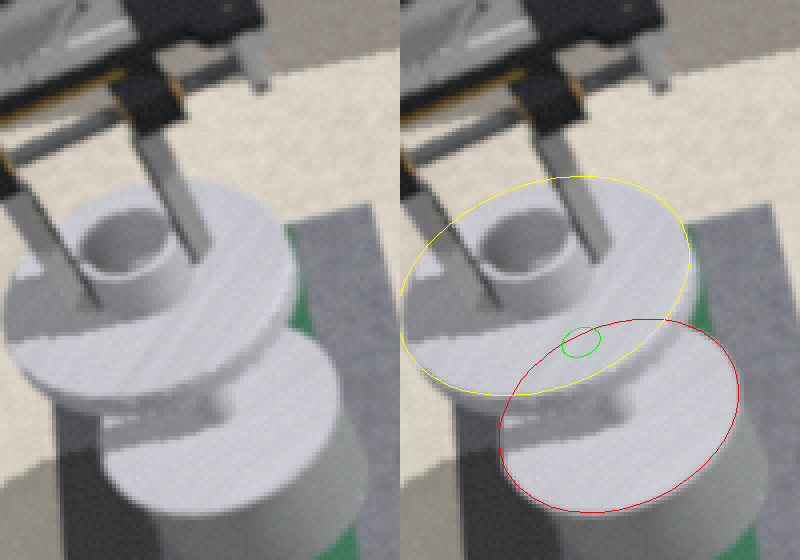

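View pics/b2.png

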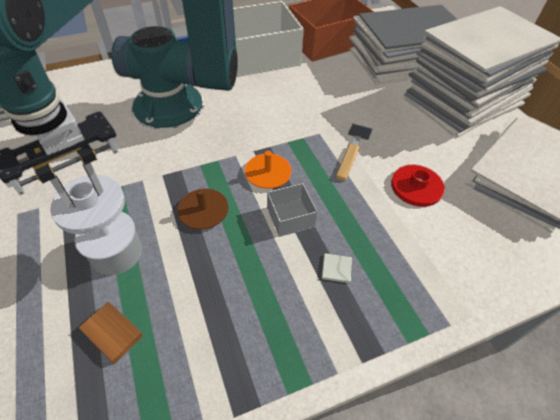

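The outer lid is held level, with its collar about 126 mm above the rim. The inner flange at crop (620,415) matches the home circle, and the collar is empty. Nothing else has moved. Handing in.

```bash
python3 -c "
from station import bot
bot.job_done();s=bot.read_state();print(s['time_s'],s['position'],s['opening'])"
```

```text
the job is handed in; nothing more can be done
the job is handed in; nothing more can be done
```

The tin is closed with the inner lid, the outer lid is held level above it, and I handed the job in at about 15.8 s. No verdict was reported.

- **Placing the lids:** I picked up the silver nested pair by the knob and lowered it into the tin. The tool stopped at 140.8 mm, the height I had predicted for the lid being home, and the lids' weight came off the gripper. I then let go of the knob.
- **Lifting the outer lid:** I gripped the collar, which measured 43.9 mm against the stated 44 mm, and lifted the outer lid alone. The load was about 1.4 N, which fits that lid's weight.
- **Last checks:**
  - The collar centre is about 126 mm above the rim and within about 1 mm of the tin's axis. The tool is level and still.
  - In the scene camera the inner lid matches its home position to about 1 pixel.
  - The bystanders and look-alikes look unmoved; I judged that by eye and did not measure it.
- **Disagreements:**
  - The two cameras differ by about 2 mm in absolute x, which is within their stated accuracy. They agree to 0.1 mm on the distance from tin to lid.
  - The arm overshot on my first fast moves; I corrected that before touching the lids.
  - The arm state could not be read after hand-in, so these checks are from just before it.

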